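# Tighten and pin the castle nut of the bench-pin holder

### The job

The castle nut that clamps the jeweller's bench-pin holder has come loose. Tighten it clockwise until its brass pip points along the washer's tab (there it is tight), then carry on a little further (less than a sixth of a turn past tight) to bring its slots in line with the cross hole of the stud, and only then slide the lock pin that fits in through slot and hole, fully home with its collar against the nut, and let go. Leave the thick pin and the other things on the bench where they are.

Things in the scene. Friction and masses are not known exactly. Their poses are not given: they have to be found in the camera images.
- foot: Fixed steel foot of the bench-pin holder, origin on the bench on the vertical axis of stud and nut. Round flange of 120 mm diameter, top at z = 16 mm; flat brass washer under the nut, 60 mm diameter, top at z = 31 mm. A swivel arm 34 mm wide, top at z = 28 mm, runs out at +70 degrees from the foot's x axis (counterclockwise from above) to a wooden bench pin.
- bench_pin (a point): Top centre of the wooden bench pin on the swivel arm, 210 mm from the stud's axis, 48 mm above the bench. The wood reaches from 160 to 270 mm from the axis and is 90 mm wide. Fixed, not to be handled.
- tab_tip (a point): Outer end of the brass washer's tab (8 mm wide, sticks out to 45 mm from the axis), in the foot's +30 degree direction. The nut is tight from the moment its pip points the same way as this tab.
- nut (a joint): Castle nut's angle in rad, growing clockwise seen from above (tightening). 0 = pip points along the tab, nut just tight; negative = loose (starts at -0.75 to -0.35). It resists with 0.2 N m of friction plus 0.1 N m per rad turned past -0.8 (spring under the washer). It stays where it is left and does not sink as it turns. Over 0.95 rad it is overtightened.
- nut_center (a point): Point on the nut's axis at the top of its hexagon, 53 mm above the bench; turns with the nut. Hexagon 46 mm across flats, 31 to 53 mm above the bench; flats face along this frame's x axis and every 60 degrees. Above it a crown of six teeth (43 mm over all) up to 68 mm, with six slots 9 mm wide, open upward, floor at 53 mm, one over the middle of each flat.
- nut_slot (a point): The slot that must come in line with the stud's hole: point in it, on the nut's x axis, 19 mm from the nut's axis, 61.5 mm above the bench; turns with the nut. It comes in line 0.25 to 0.6 rad past tight. Seen from above it is the slot next clockwise from the pip (30 degrees). Another slot may be in line before the nut is tight: that does not count.
- nut_pip (a point): Brass pip (5 mm) on the hexagon's shoulder at one corner, 23 mm from the axis, 30 degrees counterclockwise from the nut's x axis; turns with the nut.
- stud_hole (a point): Centre of the cross hole in the fixed stud (30 mm diameter, top 71 mm above the bench), on the nut's axis, 61.5 mm above the bench. The hole is 9 mm wide and 9 mm high and runs right through along this frame's x axis; a brass line on the stud's top shows its direction. The pin may come from either end; the nut is in line when its x axis is parallel to this one.
- pin: Loose steel lock pin, 35 to 70 g, the one that fits, standing on its head block. Origin at the centre of the head's underside, z up, x along the shaft towards the tip. Head 20 x 12 x 30 mm (x, y, z), gripped by its sides 12 mm apart; collar 13 mm thick, x = 10 to 18 mm; shaft 5 mm thick, x = 18 to 60 mm, tapered tip; collar and shaft centred 15 mm above the underside.
- pin_mid (a point): Point on the pin's shaft axis 37 mm ahead of the head's centre (19 mm ahead of the collar's face): when the pin is home it lies at the hole's centre.
- thick_pin: A like pin whose shaft is 11 mm thick, too thick for the hole (collar 17 mm); same head, length, origin and axes. Stays where it is.
- tin: Bystander: round aluminium tin, 64 mm diameter, 45 mm high; origin under its centre.
- loupe: Bystander: black loupe, 34 mm diameter, 26 mm high; origin under its centre.
- mallet: Bystander: small hammer, 220 mm long, lying along its x axis, head at the +x end.
Mind the look-alikes: they are no part of the job. What is shaped like the pin but blue, brown or turquoise is not meant.

How it is judged:
By the outcome, as a careful person would: the job done as asked, in the order asked, and still so for the second after the job is handed in, with the robot touching nothing.
It also fails if it takes over 58 s, if anything falls off the work surface, if the arm or the gripper's body presses on something with over 40 N, if the wrist force passes 120 N, or if a joint passes its speed limit or range.

### The arm

A 6-joint arm with a two-finger parallel gripper is mounted at the origin on the work surface. World frame = base frame: x ahead of the robot, y to its left, z up, the work surface at z = 0. Lengths are in mm, angles in rad, forces in N, time in s.
With the tool pointing down it reaches from about 300 to 775 mm from the base axis. Payload 14.6 kg.
Tool frame: the origin (TCP) lies on the mounting face of the last link; the fingertips stand 199 mm ahead of it and the grasp point (between the pads) lies 180 mm ahead of it; z points along the fingers, y is the line along which they close (so a half turn about z gives the same grasp; the last joint's range is limited). The gripper opens to 94 mm and grips with 3 to 60 N. Pads are 16 mm wide; open, the fingers measure 119 mm over their backs; the gripper's body (75 mm by 177 mm) begins 78 mm behind the grasp point.
Start: joints at [-1.224, 0.3, 1.521, -0, 1.321, -0.067], TCP at [221.143, -503.574, 404.646] pointing down, gripper open.
Joint ranges: [-3.03, 3.03], [-0.79, 2.21], [0.23, 2.52], [-1.04, 4.18], [0, 3.07], [-2.55, 2.55]. Speed limits (rad/s): [2.22, 2.22, 2.57, 3.14, 3.14, 3.14].

### API

Orientations are given as [roll, pitch, yaw] about the fixed x, y, z axes, in that order (R = Rz(yaw) Ry(pitch) Rx(roll)).
In Python, from cell import manip gives the robot as it stands. The module is installed in compiled form; this text tells all that it offers.
- The arm moves only by the shell command python3 -m creep 'ROWS' [FORCE]. ROWS is a JSON object of lists of equal length, an entry for each row: "slide": the shift along the world's x, y, z in cm, a list of three; "turn": the turn about the world's z in rad; "claw": the opening, from 0 (shut) to 1 (fully open). A call has 1 to 8 rows; each row shifts and turns the commanded pose from where the row before left it; what a row does not reach is not made up. A row lasts 1/8 s, in which the tool goes at most 62.5 mm and 10.7 degrees, less where a joint would pass 70% of its speed; a pose out of reach is approached as far as the arm can. A call with a gripper value outside its range is refused whole. The fingers move at their own pace and stop on an object; FORCE is the grip in N (left out, the last holds). Time passes only in rows, so rows that do not move let the fingers close. It gives the time, the measured TCP pose, the force, the opening and the grip force at its end, in the units of the state.
- manip.read_state(): the state, without advancing time (a new reading comes with each control period).
- manip.camera(name): name is "scene" or "top" or "wrist"; returns (picture, depth): 400x640x3 uint8, red, green, blue; 400x640 float32, mm along the optical axis (not along the pixel's ray), 0 where there is no reading.
- manip.calibration(name): a dict with "intrinsics" (3x3 intrinsics, pixels), "pose" (4x4, takes a point from camera to world coordinates). Camera axes: x right, y up, looking along -z (the intrinsics and any distortion apply to the point x, -y, -z); pixel columns grow to the right and rows downward; lengths in mm; the calibration is good to about 2 mm. A picture is of the moment at which its call begins: read the wrist's pose just before it. calibration takes no time and is no camera call; for the wrist camera it gives the pose at the moment of the call.
- manip.sign_off(): hands the job in; it is judged then, once.
Trained networks look in the newest picture that a camera, given by its name, has taken for a name from the list of things; names that differ only in an ending like _2 or _b are one class to them, and where a whole thing is asked for, a point or a joint stands for the part that bears it (a point fixed in the world has none). Each returns a list of dicts, best first, with "score" (0 to 1); they miss things now and then, are a little off and sometimes report something else, mostly with a low value. They report only what shows in the picture. A call takes as long as a camera call. They do not tell look-alikes from the thing itself.
- manip.cut_out(query, camera): "mask" (400x640 bool, what is visible of it) and "position" ([column, row] in pixels, amid what is visible of it).
The state is a dict: "clock": time; "joints": joint angles; "qd": joint speeds; "effort": joint torques, N m; "eef_pos": TCP position; "eef_rot": TCP orientation; "wrist_force": force on the tool from outside, world axes, zero at the start; "moment": the same for the moment, N m; "finger_gap": finger opening in mm; "finger_force": force on a finger pad.
Only numpy, scipy, OpenCV 4.12 (cv2) and the standard library are available. Lean on these libraries where they do the work, as an engineer would, in place of code of your own. Each camera call takes 0.05 s, during which the arm holds its last target. There are 200 camera calls.

## Working session

There is one attempt and no reset: what is moved stays moved. The work goes in short steps, Python scripts to look and compute and a shell command to move; the robot and the scene stay as the last step left them, time stands still between calls to the robot, and variables do not carry over. Pictures are saved under pics/ and viewed, at most 10 in all, crops included, and the job is handed in when it is done.

```bash
mkdir -p pics
cat > h.py <<'E'
import numpy as np, cv2
from cell import manip
def shot(name, fn=None):
    cal=manip.calibration(name); im,d=manip.camera(name)
    if fn: cv2.imwrite('pics/'+fn+'.png', im[:,:,::-1])
    return im,d,np.array(cal['intrinsics']),np.array(cal['pose'])
def ray(px,K,T):
    v=np.array([(px[0]-K[0,2])/K[0,0],-(px[1]-K[1,2])/K[1,1],-1.]); return T[:3,3],T[:3,:3]@v
def atz(px,z,K,T):
    o,v=ray(px,K,T); return o+v*(z-o[2])/v[2]
def atd(px,d,K,T):
    o,v=ray(px,K,T); return o+v*d
def proj(p,K,T):
    q=T[:3,:3].T@(np.array(p,float)-T[:3,3]); return [K[0,2]+K[0,0]*q[0]/-q[2], K[1,2]+K[1,1]*q[1]/q[2]]
E
python3 - <<'E'
from h import *
print(manip.read_state()); print(manip.calibration('top'))
a=shot('top','top'); b=shot('scene','scene')
for q in ['foot','nut','pin','thick_pin','tin','loupe','mallet','nut_pip','tab_tip']:
  r=manip.cut_out(q,'top')
  for x in r[:4]:
    p=x['position']; d=a[1][int(p[1]),int(p[0])]
    print(q,round(x['score'],2),np.round(p),int(x['mask'].sum()),np.round(atd(p,d,a[2],a[3])))
E
```

```text
{'clock': 0.0, 'joints': array([-1.22356576e+00,  3.00446295e-01,  1.52159783e+00, -9.08212298e-06,
        1.32073530e+00, -6.65818916e-02]), 'qd': array([ 0.00190006, -0.00132004, -0.00147422,  0.00010706, -0.00087473,
        0.00049651]), 'effort': array([ 9.95276991e-05, -5.31810737e+01, -3.52738774e+01,  7.08598411e-02,
        2.44068395e-02, -1.11511808e-04]), 'eef_pos': array([ 221.14761914, -503.53339023,  404.09272428]), 'eef_rot': array([-3.14040792e+00, -7.01817701e-05,  4.13814673e-01]), 'wrist_force': array([-0.15095827, -0.71157561, -0.0912103 ]), 'moment': array([-0.00593333,  0.03212938, -0.00745535]), 'finger_force': 0.0, 'finger_gap': 93.73974094931442}
{'intrinsics': array([[453.85606655,   0.        , 316.64279085],
       [  0.        , 453.85606655, 200.67486703],
       [  0.        ,   0.        ,   1.        ]]), 'pose': array([[-4.22965256e-03,  9.83070969e-01, -1.83176365e-01,
         3.89286369e+02],
       [-9.99979101e-01, -5.05368554e-03, -4.03200146e-03,
        -3.74798117e+01],
       [-4.88945932e-03,  1.83155483e-01,  9.83071799e-01,
         1.04279596e+03],
       [ 0.00000000e+00,  0.00000000e+00,  0.00000000e+00,
         1.00000000e+00]])}
foot 0.72 [218. 224.] 4607 [527. 190.  27.]
foot 0.49 [284. 125.] 179 [761.  44.  26.]
nut 0.64 [261. 215.] 235 [539.  87.  69.]
nut 0.61 [418. 222.] 111 [ 528. -260.   29.]
pin 0.6 [415. 223.] 90 [ 527. -255.   26.]
pin 0.55 [374. 189.] 128 [ 612. -169.   -1.]
tin 0.77 [335. 127.] 706 [748. -77.  44.]
loupe 0.58 [287. 126.] 182 [760.  37.  23.]
mallet 0.58 [459. 120.] 1376 [ 771. -369.   24.]
nut_pip 0.65 [264. 211.] 212 [549.  81.  67.]
tab_tip 0.87 [221. 223.] 4417 [529. 183.  25.]
```

View pics/top.png

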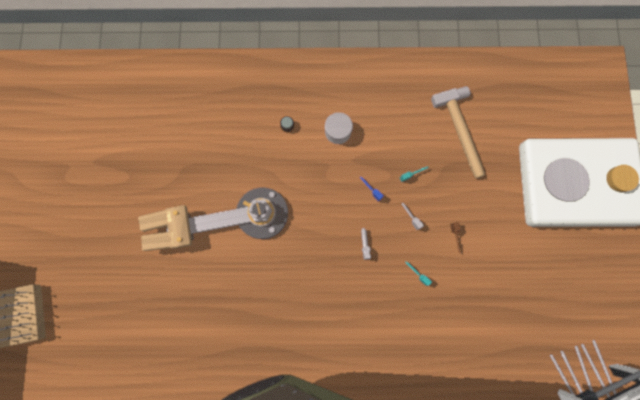

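View pics/scene.png

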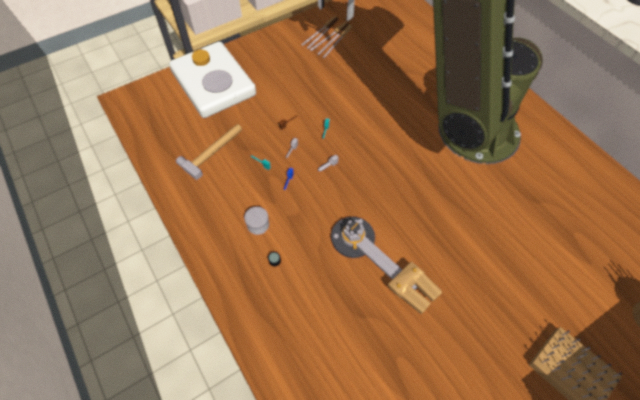

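The top picture shows the foot and nut around (261,212). The grey thin-shaft pin has its head at (418,222) and its tip near (404,205). The thick grey pin is at (366,244). I'll pass over the pin first.

```bash
python3 -m creep '{"slide":[[3.5,3.8,0],[3.5,3.8,0],[3.5,3.8,0],[3.5,3.8,0],[3.5,3.8,0],[3.5,3.8,0],[3.5,3.8,0],[3.5,3.4,0]],"turn":[0,0,0,0,0,0,0,0],"claw":[1,1,1,1,1,1,1,1]}'
python3 - <<'E'
from h import *
s=manip.read_state(); print(s['clock'],s['eef_pos'],s['eef_rot'],s['joints'],s['qd'])
a=shot('wrist','w1'); print(a[3])
E
```

```text
clock: 1.55
eef_pos: [502.1, -202.1, 404.8]
eef_rot: [3.141, -0.0, 0.414]
wrist_force: [0.2, -0.4, 0.2]
finger_gap: 94.0
finger_force: 0.0
1.55 [ 502.11942328 -202.05746152  404.84781172] [ 3.14129329e+00 -2.68868832e-04  4.14059862e-01] [-4.50255807e-01  2.80199498e-01  1.54587189e+00  1.05221005e-05
  1.31511901e+00  7.06478039e-01] [ 6.94092351e-01  3.25570172e-01 -4.09006157e-01  3.06825520e-04
  8.11687893e-02  6.92592851e-01]
[[ 4.02848807e-01  8.78873872e-01  2.55526039e-01  5.76568590e+02]
 [-9.15266315e-01  3.87026223e-01  1.11795685e-01 -1.69177106e+02]
 [-6.40971679e-04 -2.78911135e-01  9.60316702e-01  3.83728225e+02]
 [ 0.00000000e+00  0.00000000e+00  0.00000000e+00  1.00000000e+00]]
```

View pics/w1.png

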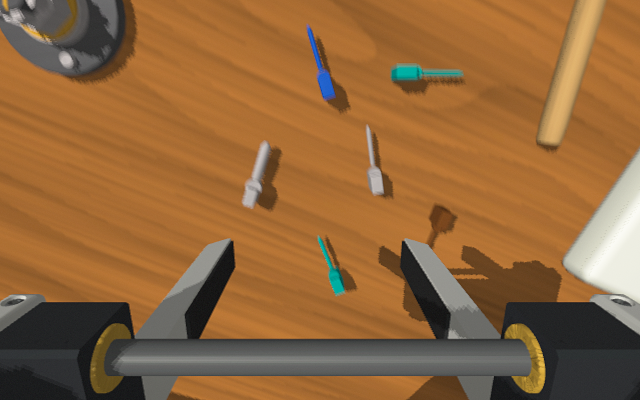

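The picture shows the wanted pin with its head at (376,182) and tip at (368,127). The thick pin is at (257,178). Next I'll look at the nut.

```bash
python3 - <<'E'
from h import *
s=manip.read_state(); T=np.array(manip.calibration('wrist')['pose']);
im=cv2.imread('pics/w1.png')[:,:,::-1]
T=np.array([[ 4.02848807e-01,8.78873872e-01,2.55526039e-01,5.76568590e+02],[-9.15266315e-01,3.87026223e-01,1.11795685e-01,-1.69177106e+02],[-6.40971679e-04,-2.78911135e-01,9.60316702e-01,3.83728225e+02],[0,0,0,1]])
K=np.array(manip.calibration('wrist')['intrinsics'])
h=atz((376,183),27,K,T); t=atz((368.5,128),15,K,T); print(h,t,np.hypot(*(t-h)[:2]),np.arctan2(*(t-h)[1::-1]))
E
python3 -m creep '{"slide":[[-2,4.6,0],[-2,4.6,0],[-2,4.6,0],[-2,4.6,0],[-2,4.5,0],[0,0,0]],"turn":[0,0,0,0,0,0],"claw":[1,1,1,1,1,1]}'
python3 - <<'E'
from h import *
a=shot('wrist','w2'); print(a[3]); np.savez('w2',im=a[0],d=a[1],K=a[2],T=a[3])
im=a[0]
r=manip.cut_out('nut','wrist'); print([(x['score'],x['position']) for x in r])
cv2.imwrite('pics/w2c.png',cv2.resize(im[80:380,120:520,::-1],(800,600),interpolation=cv2.INTER_CUBIC))
E
```

```text
[ 527.50366059 -258.50537006   27.        ] [ 575.45387978 -228.05224493   15.        ] 56.80331284613785 0.5658284129650953
clock: 2.35
eef_pos: [400.2, 27.2, 405.0]
eef_rot: [3.141, -0.001, 0.417]
wrist_force: [0.6, -0.1, -0.0]
finger_gap: 94.0
finger_force: 0.0
[[ 4.05722382e-01  8.77805717e-01  2.54649705e-01  4.74511883e+02]
 [-9.13996066e-01  3.89881217e-01  1.12266772e-01  6.03738896e+01]
 [-7.34722442e-04 -2.78297971e-01  9.60494508e-01  3.83954309e+02]
 [ 0.00000000e+00  0.00000000e+00  0.00000000e+00  1.00000000e+00]]
[(0.96, [318.3, 14.7]), (0.38, [312.4, 29.1])]
```

View pics/w2c.png

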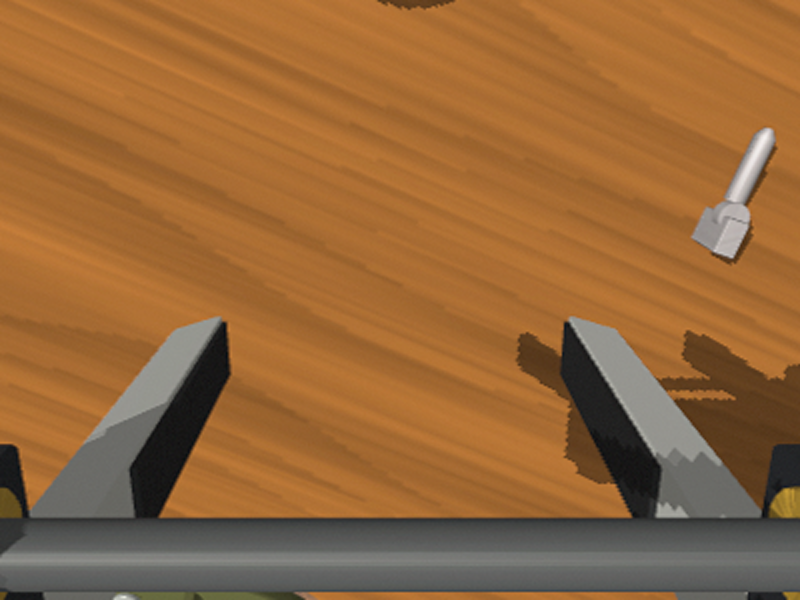

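The nut is at the top edge of the full picture, near (318,15), so the camera tilts back towards the fingers. I'll move forward about 110 mm.

```bash
python3 -m creep '{"slide":[[5,2.4,0],[5,2.4,0],[0,0,0]],"turn":[0,0,0],"claw":[1,1,1]}'
python3 - <<'E'
from h import *
a=shot('wrist','w3'); print(a[2],a[3]); np.savez('w3',im=a[0],d=a[1],K=a[2],T=a[3])
im=a[0]
for q in ['nut','foot']:
  r=manip.cut_out(q,'wrist'); print([(x['score'],x['position'],x['mask'].sum()) for x in r])
cv2.imwrite('pics/w3c.png',cv2.resize(im[20:250,180:480,::-1],(780,598),interpolation=cv2.INTER_CUBIC))
E
```

```text
clock: 2.82
eef_pos: [503.6, 73.3, 402.9]
eef_rot: [-3.141, 0.002, 0.414]
wrist_force: [0.1, -0.3, 0.4]
finger_gap: 94.0
finger_force: 0.0
[[345.13602529   0.         317.17964709]
 [  0.         345.13602529 203.60932881]
 [  0.           0.           1.        ]] [[ 4.02381037e-01  8.78254570e-01  2.58376491e-01  5.78046039e+02]
 [-9.15470545e-01  3.86571875e-01  1.11695422e-01  1.06118564e+02]
 [-1.78406984e-03 -2.81480186e-01  9.59565382e-01  3.81535752e+02]
 [ 0.00000000e+00  0.00000000e+00  0.00000000e+00  1.00000000e+00]]
[(0.65, [319.0, 117.5], np.int64(1216))]
[(0.72, [186.2, 99.7], np.int64(24467)), (0.19, [475.7, 274.9], np.int64(831))]
```

View pics/w3c.png

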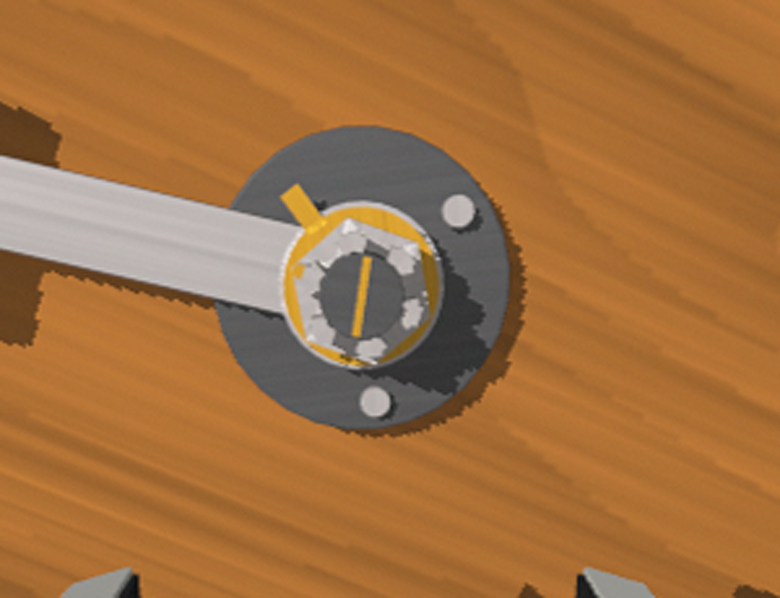

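The crop shows the stud line from (367,258) to (357,335), the tab tip at (291,192), the pip at (298,271), and the stud top centre at (362,296). These are crop pixels, at scale 2.6 with offset (180,20).

Run:
```python
from h import *
D=np.load('w3.npz'); K,T=D['K'],D['T']
f=lambda u,v,z: atz((180+(u+.5)/2.6-.5,20+(v+.5)/2.6-.5),z,K,T)
c=f(362,296.5,71); c2=f(363,278,16); print(c,c2)
c=(c+c2)/2
def ang(p,q): return np.degrees(np.arctan2(q[1]-p[1],q[0]-p[0]))
tab=f(291,192,30); pip=f(298,271,54); print('tab',ang(c,tab),np.hypot(*(tab-c)[:2]),'pip',ang(c,pip),np.hypot(*(pip-c)[:2]))
print('line',ang(f(357,335,71),f(367,258,71)))
# arm direction
print('arm', ang(f(150,(188+283)/2,28),f(5,(157+250)/2,28)))
teeth=[(348,238),(405,260),(413,314),(371,349),(320,332),(311,276)]
for t in teeth:
  q=f(*t,68); print(t,ang(c,q),np.hypot(*(q-c)[:2]))
# depth-based crown fit
d=D['d']; vv,uu=np.mgrid[60:200,230:400]; P=np.array([atd((u,v),d[v,u],K,T) for u,v in zip(uu.ravel(),vv.ravel()) if d[v,u]>0])
m=np.abs(P[:,2]-68)<1.3; r=np.hypot(*(P-c)[:,:2].T); m&=(r>16)&(r<24)
print('zs',np.percentile(P[r<13,2],50),m.sum())
a=np.arctan2(*(P-c)[m][:,1::-1].T); print('teeth phase (deg mod60)',np.degrees(np.angle(np.mean(np.exp(6j*a)))/6))
m=np.abs(P[:,2]-53)<1.5; m&=(r>17)&(r<30)
a=np.arctan2(*(P-c)[m][:,1::-1].T); print(m.sum())
m=np.abs(P[:,2]-71)<1.; m&=r<20; print('stud c',P[m].mean(0),(P[m].max(0)+P[m].min(0))/2)
m=np.abs(P[:,2]-16)<2; m&=r<65; print(P[m].min(0),P[m].max(0))
```

```text
[554.05808699  94.49463196  71.        ] [556.60382003  94.9982582   16.        ]
tab 62.21956709742418 42.922020167929965 pip 98.64628857243086 23.864862382682915
line 16.286719390341357
arm 101.54090329497355
(348, 238) 39.40834749166189 18.596672423584497
(405, 260) -29.562550181315064 17.867780461804323
(413, 314) -89.55568165899157 18.89762475449486
(371, 349) -147.84847518524472 19.779552698569706
(320, 332) 156.34032574751055 20.180300946371272
(311, 276) 96.87649644291196 18.49653628523881
zs 69.86024977638709 285
teeth phase (deg mod60) -25.51518508920724
445
stud c [554.8023184   94.89900739  70.52789353] [554.39967068  94.50007932  70.84921841]
[494.94564865  35.41077202  14.00024576] [613.36407419 153.35501062  17.75826394]
```

```bash
python3 -m creep '{"slide":[[2.5,1.1,-3],[2.5,1,-4],[0,0,-4],[0,0,0]],"turn":[0.1,0.09,0,0],"claw":[1,1,1,1]}'
```

```text
clock: 3.48
eef_pos: [550.3, 93.6, 293.0]
eef_rot: [-3.14, 0.004, 0.603]
wrist_force: [0.6, -0.8, 0.9]
finger_gap: 93.9
finger_force: 0.0
```

```bash
python3 -m creep '{"slide":[[0.4,0.1,-3],[0,0,-2.9],[0,0,0],[0,0,0],[0,0,0],[0,0,0],[0,0,0],[0,0,0]],"turn":[0,0,0,0,0,0,0,0],"claw":[1,1,0.4,0.4,0.4,0.4,0.4,0.4]}' 50
```

```text
clock: 4.47
eef_pos: [555.3, 95.3, 236.0]
eef_rot: [3.141, -0.0, 0.604]
wrist_force: [-0.1, -2.5, 3.3]
finger_gap: 45.5
finger_force: 50.0
```

```bash
python3 -m creep '{"slide":[[0,0,0],[0,0,0],[0,0,0],[0,0,0],[0,0,0],[0,0,0],[0,0,0],[0,0,0]],"turn":[-0.14,-0.14,-0.14,-0.14,-0.14,-0.14,0,0],"claw":[0.4,0.4,0.4,0.4,0.4,0.4,0.4,0.4]}'
```

```text
clock: 5.48
eef_pos: [555.4, 94.6, 236.0]
eef_rot: [3.14, -0.001, -0.237]
wrist_force: [0.8, -9.1, 3.9]
finger_gap: 45.6
finger_force: 50.0
```

Now I'll release, rise, and look from a pose that centres the nut.

```bash
python3 -m creep '{"slide":[[0,0,0],[0,0,0],[0,0,0],[0,0,4],[-1.5,0.4,5],[-1.5,0.4,0],[-1.5,0.4,0],[0,0,0]],"turn":[0,0,0,0,0,0,0,0],"claw":[1,1,1,1,1,1,1,1]}'
python3 - <<'E'
from h import *
a=shot('wrist','w4'); np.savez('w4',im=a[0],d=a[1],K=a[2],T=a[3])
u,v=proj((554.3,94.5,65),a[2],a[3]); u,v=int(u)-60,max(0,int(v)-45); print(u,v)
cv2.imwrite('pics/w4c.png',cv2.resize(a[0][v:v+90,u:u+120,::-1],(800,600),interpolation=cv2.INTER_CUBIC))
E
```

```text
clock: 6.48
eef_pos: [509.7, 107.7, 325.9]
eef_rot: [-3.141, -0.0, -0.236]
wrist_force: [0.6, 0.0, 0.1]
finger_gap: 93.5
finger_force: 0.0
261 110
```

View pics/w4c.png

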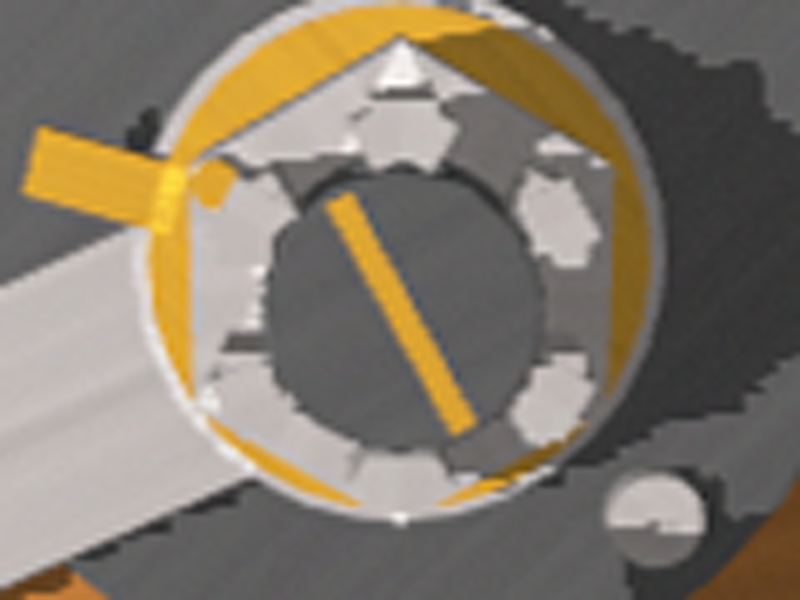

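The crop shows the pip just clockwise past the tab (pip at (213,185)). The stud line runs from (341,203) to (462,425), towards the slots at about (315,175) and (480,460). I'll measure the misalignment.

Run:
```python
from h import *
D=np.load('w4.npz'); K,T=D['K'],D['T']
f=lambda u,v,z: atz((261+(u+.5)/6.6667-.5,110+(v+.5)/6.6667-.5),z,K,T)
ang=lambda p,q: np.degrees(np.arctan2(q[1]-p[1],q[0]-p[0]))
print('line',ang(f(462,425,71),f(341,203,71)),'mid',(f(462,425,71)+f(341,203,71))/2)
# gold line by colour
im=D['im'].astype(int); m=(im[...,0]-im[...,2]>90)
pts=[(u,v) for v in range(135,180) for u in range(308,336) if m[v,u]]
W=np.array([atz(p,71,K,T)[:2] for p in pts]); vx=cv2.fitLine(W.astype(np.float32),cv2.DIST_HUBER,0,.01,.01).ravel(); print('fit',np.degrees(np.arctan2(vx[1],vx[0])),vx[2:],len(pts))
c=np.array([554.3,94.5,0])
hexc=[(402,40,53),(612,165,53)]
print('hex',[ang(c,f(*h)) for h in hexc]); print('pip',ang(c,f(213,185,54)),'tab',ang(c,f(32,161,30)))
t=[(405,135),(562,220),(555,400),(405,478),(250,390),(250,235)]
print('teeth',[ang(c,f(*q,68))%60 for q in t])
```

```text
line 15.215776539350891 mid [554.18168355  94.65067248  71.        ]
fit 15.104696 [554.4693    94.734726] 165
hex [np.float64(-13.327304088596263), np.float64(-72.8027222970326)]
pip 47.37065683545122 tab 61.18444231477067
teeth [np.float64(46.12730876077755), np.float64(46.07605536680953), np.float64(45.80501566761481), np.float64(47.32907650542157), np.float64(44.28006994465753), np.float64(50.55848084155758)]
```

```bash
python3 -m creep '{"slide":[[-0.2,-4.9,0],[-0.2,-4.9,0],[-0.2,-4.9,0],[-0.2,-4.9,0],[-0.3,-4.9,0],[-0.3,-4.9,0],[-0.3,-4.9,0],[-0.3,-4.7,0]],"turn":[0.1,0.1,0.1,0.1,0.1,0.1,0.1,0.1],"claw":[0.5,0.5,0.5,0.5,0.5,0.5,0.5,0.5]}'
python3 -m creep '{"slide":[[0,0,0]],"turn":[0],"claw":[0.5]}'
python3 - <<'E'
from h import *
a=shot('wrist','w5'); np.savez('w5',im=a[0],d=a[1],K=a[2],T=a[3])
u,v=proj((540,-250,20),a[2],a[3]); u,v=int(u)-100,max(0,int(v)-75); print(u,v)
cv2.imwrite('pics/w5c.png',cv2.resize(a[0][v:v+150,u:u+200,::-1],(800,600),interpolation=cv2.INTER_CUBIC))
E
```

```text
clock: 7.52
eef_pos: [490.1, -284.8, 325.5]
eef_rot: [-3.142, -0.0, 0.567]
wrist_force: [0.4, 0.4, 0.1]
finger_gap: 47.0
finger_force: 0.0
clock: 7.65
eef_pos: [489.8, -285.5, 325.1]
eef_rot: [-3.141, 0.0, 0.561]
wrist_force: [0.6, 1.2, 0.3]
finger_gap: 47.0
finger_force: 0.0
213 54
```

View pics/w5c.png

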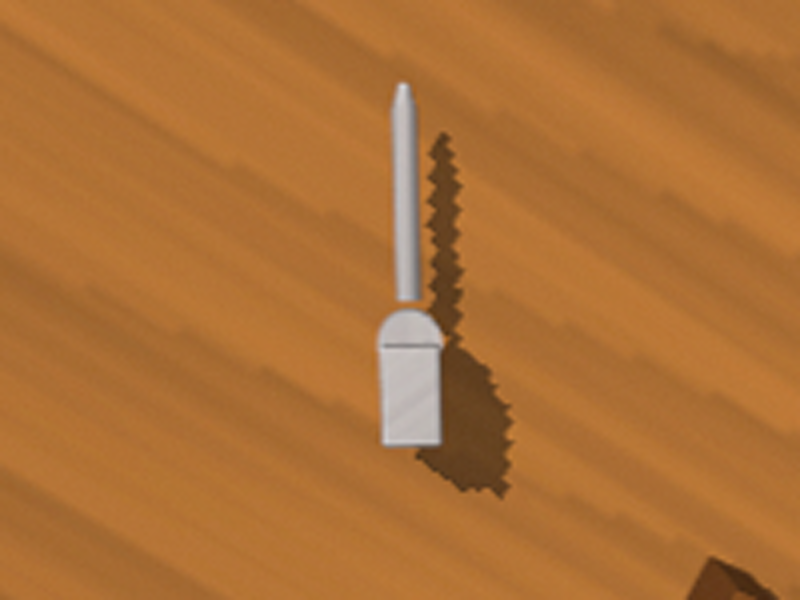

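The crop shows the pin with its head top's corners at about (381,346) and (441,445), and the tip at (403,85). There is an odd gap near (408,305) that I'll check.

Run:
```python
from h import *
D=np.load('w5.npz'); K,T,d,im=D['K'],D['T'],D['d'],D['im']
f=lambda u,v,z: atz((213+(u+.5)/4-.5,54+(v+.5)/4-.5),z,K,T)
h=f(411,396,30); t=f(403,84,15); print('head',h,'tip',t,np.hypot(*(t-h)[:2]),np.degrees(np.arctan2(*(t-h)[1::-1])))
l=f(405,150,15);l2=f(408,290,15);print(np.degrees(np.arctan2(*(l-l2)[1::-1])),f(408,302,15),f(408,310,21.5), f(408,345,30))
for v in range(120,143): print(v,im[v,313:318].tolist()[2],np.round(atd((315,v),d[v,315],K,T),1))
```

```text
head [ 525.9239599  -260.63440001   30.        ] tip [ 575.17049013 -227.75987129   15.        ] 59.21110857343992 33.72509781685224
33.33583503955044 [ 540.10903558 -250.8970353    15.        ] [ 539.19229652 -251.53424339   21.5       ] [ 534.06947627 -254.82713996   30.        ]
120 [171, 165, 164] [ 546.5 -247.3   16.5]
121 [171, 166, 162] [ 545.9 -247.7   16.9]
122 [172, 167, 164] [ 545.1 -248.1   15.2]
123 [171, 164, 163] [ 544.5 -248.5   16.9]
124 [170, 164, 162] [ 543.8 -248.9   16.2]
125 [172, 166, 165] [ 543.2 -249.4   16.6]
126 [172, 166, 164] [ 542.5 -249.8   16.1]
127 [172, 166, 165] [ 541.8 -250.2   16.6]
128 [172, 169, 171] [ 541.1 -250.6   15.9]
129 [177, 130, 94] [ 5.394e+02 -2.516e+02 -5.000e-01]
130 [178, 114, 49] [ 538.6 -252.1   -2. ]
131 [154, 142, 138] [ 539.1 -251.9   16.9]
132 [189, 185, 183] [ 538.8 -252.1   22.1]
133 [193, 188, 184] [ 538.1 -252.6   21. ]
134 [191, 185, 182] [ 537.5 -253.    22.2]
135 [193, 185, 182] [ 536.7 -253.4   21.2]
136 [192, 185, 183] [ 536.1 -253.8   21.8]
137 [191, 184, 181] [ 535.4 -254.3   21.2]
138 [194, 184, 183] [ 534.7 -254.7   21.6]
139 [185, 178, 177] [ 534.1 -255.1   22.1]
140 [137, 132, 132] [ 533.7 -255.4   25. ]
141 [197, 191, 187] [ 533.3 -255.6   28. ]
142 [200, 193, 190] [ 532.7 -256.    28.7]
```

```bash
python3 -m creep '{"slide":[[1.8,1.2,-3],[1.8,1.3,-4],[0,0,-3],[0,0,-2.2],[0,0,0],[0,0,0],[0,0,0],[0,0,0]],"turn":[0.02,0,0,0,0,0,0,0],"claw":[0.5,0.5,0.5,0.5,0.5,0.05,0.05,0.05]}' 30
python3 -m creep '{"slide":[[0,0,0],[0,0,0],[0,0,0]],"turn":[0,0,0],"claw":[0.05,0.05,0.05]}'
```

```text
clock: 8.7
eef_pos: [526.2, -257.6, 204.4]
eef_rot: [3.141, -0.0, 0.584]
wrist_force: [0.4, 1.2, 0.7]
finger_gap: 20.8
finger_force: 0.0
clock: 9.07
eef_pos: [526.2, -257.6, 204.0]
eef_rot: [3.141, -0.0, 0.584]
wrist_force: [-1.3, 0.9, 4.8]
finger_gap: 12.0
finger_force: 30.0
```

```bash
python3 -m creep '{"slide":[[0,0,3],[0,0,4],[-1,5.4,1],[-1,5.5,0],[-1,5.5,0],[-1,5.5,0],[-1.1,5.5,0],[-1.1,5.4,0]],"turn":[0,0,-0.05,-0.05,-0.05,-0.05,-0.06,-0.06],"claw":[0.05,0.05,0.05,0.05,0.05,0.05,0.05,0.05]}'
python3 -m creep '{"slide":[[0,0,-2],[0,0,0]],"turn":[0,0],"claw":[0.05,0.05]}'
python3 - <<'E'
from h import *
s=manip.read_state(); print(s['eef_pos'],s['eef_rot'])
a=shot('wrist','w6'); np.savez('w6',im=a[0],d=a[1],K=a[2],T=a[3])
u,v=proj((524,85,60),a[2],a[3]); u,v=int(u)-120,max(0,int(v)-90); print(u,v)
cv2.imwrite('pics/w6c.png',cv2.resize(a[0][v:v+180,u:u+240,::-1],(800,600),interpolation=cv2.INTER_CUBIC))
E
```

```text
clock: 10.07
eef_pos: [463.5, 72.1, 283.6]
eef_rot: [-3.142, -0.0, 0.262]
wrist_force: [0.8, -0.1, -0.1]
finger_gap: 11.5
finger_force: 30.0
clock: 10.32
eef_pos: [463.7, 70.8, 262.7]
eef_rot: [-3.141, 0.002, 0.265]
wrist_force: [0.5, -0.3, 0.2]
finger_gap: 11.7
finger_force: 30.0
[463.74455731  70.77791784 262.72006453] [-3.14116450e+00  2.38836540e-03  2.64860195e-01]
201 51
```

View pics/w6c.png

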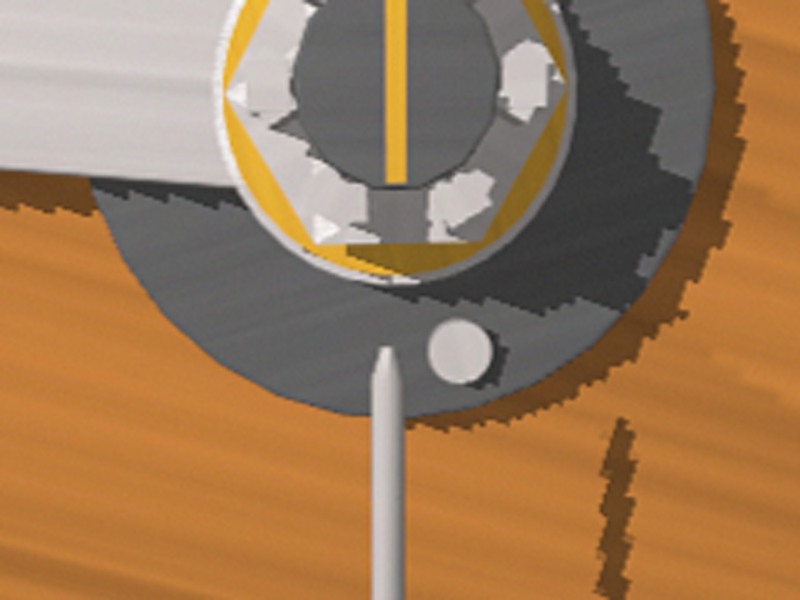

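The crop shows the pin tip at (386,350) pointing at the slot (400,215), with the line at column 396. I'll work out the lateral offset.

Run:
```python
from h import *
D=np.load('w6.npz'); K,T=D['K'],D['T']; k=240/800
f=lambda u,v,z: atz((201+(u+.5)*k-.5,51+(v+.5)*k-.5),z,K,T)
t=f(386.5,350,73.7); b=f(388,560,73.7); l1=f(396,183,71); l2=f(396,5,71)
a=np.arctan2(*(l2-l1)[1::-1]); p=np.arctan2(*(t-b)[1::-1]); print(np.degrees([a,p]))
u=np.array([np.cos(a),np.sin(a)]); n=np.array([-u[1],u[0]]); hole=np.array([554.4,94.6])
print('tip',t,'along',(t[:2]-hole)@u,'lat(left+) vs hole',(t[:2]-hole)@n, 'base lat',(b[:2]-hole)@n,'line lat',(l1[:2]-hole)@n,(l2[:2]-hole)@n)
```

```text
[15.31310195 15.58859884]
tip [518.05294205  86.1397369   73.7       ] along -37.2909316990642 lat(left+) vs hole 1.4391269436989056 base lat 1.28353552058703 line lat 0.03913866866718507 0.03913866866718596
```

```bash
python3 -m creep '{"slide":[[0.04,-0.13,-1.2],[0,0,0],[0,0,0]],"turn":[0,0,0],"claw":[0.05,0.05,0.05]}'
```

```text
clock: 10.75
eef_pos: [464.7, 68.8, 251.7]
eef_rot: [-3.142, 0.0, 0.263]
wrist_force: [0.1, -0.1, -0.5]
finger_gap: 12.2
finger_force: 30.0
```

```bash
python3 -m creep '{"slide":[[0,0.05,-0.1],[0.8,0.22,0],[0.8,0.22,0],[0.8,0.22,0],[0.8,0.22,0],[0,0,0],[0,0,0]],"turn":[0,0,0,0,0,0,0],"claw":[0.05,0.05,0.05,0.05,0.05,0.05,0.05]}'
```

```text
clock: 11.62
eef_pos: [496.4, 78.4, 250.5]
eef_rot: [-3.142, 0.0, 0.264]
wrist_force: [-1.2, -1.2, -0.5]
finger_gap: 11.9
finger_force: 30.0
```

```bash
python3 -m creep '{"slide":[[0.7,0.19,0],[0.7,0.19,0],[0.6,0.17,0],[0,0,0],[0,0,0]],"turn":[0,0,0,0,0],"claw":[0.05,0.05,0.05,0.05,0.05]}'
python3 -m creep '{"slide":[[0.2,0.05,0],[0.2,0.05,0],[0,0,0],[0,0,0]],"turn":[0,0,0,0],"claw":[0.05,0.05,0.05,0.05]}'
```

```text
clock: 12.25
eef_pos: [516.5, 83.9, 250.5]
eef_rot: [-3.142, 0.0, 0.264]
wrist_force: [-0.0, 0.2, -0.1]
finger_gap: 12.0
finger_force: 30.0
clock: 12.75
eef_pos: [520.5, 84.9, 250.6]
eef_rot: [-3.142, 0.0, 0.264]
wrist_force: [0.4, -0.2, -0.4]
finger_gap: 11.6
finger_force: 30.0
```

```bash
python3 -m creep '{"slide":[[0.1,0.03,0],[0,0,0],[0,0,0]],"turn":[0,0,0],"claw":[0.05,0.05,0.05]}'
python3 -m creep '{"slide":[[0.1,0.03,0],[0,0,0],[0,0,0]],"turn":[0,0,0],"claw":[0.05,0.05,0.05]}'
```

```text
clock: 13.12
eef_pos: [521.5, 85.2, 250.6]
eef_rot: [-3.142, 0.0, 0.264]
wrist_force: [0.1, 0.2, -0.7]
finger_gap: 12.1
finger_force: 30.0
clock: 13.5
eef_pos: [522.5, 85.5, 250.6]
eef_rot: [-3.142, 0.0, 0.264]
wrist_force: [-0.2, -0.7, -1.0]
finger_gap: 11.6
finger_force: 30.0
```

```bash
python3 -m creep '{"slide":[[0.1,0.03,0],[0,0,0],[0,0,0]],"turn":[0,0,0],"claw":[0.05,0.05,0.05]}'
python3 - <<'E'
from h import *
a=shot('wrist','w7'); np.savez('w7',im=a[0],d=a[1],K=a[2],T=a[3])
u,v=proj((535,90,60),a[2],a[3]); u,v=int(u)-90,max(0,int(v)-67); print(u,v)
cv2.imwrite('pics/w7c.png',cv2.resize(a[0][v:v+135,u:u+180,::-1],(800,600),interpolation=cv2.INTER_CUBIC))
E
```

```text
clock: 13.88
eef_pos: [523.4, 85.8, 250.5]
eef_rot: [-3.142, 0.001, 0.264]
wrist_force: [-3.4, -1.1, -0.5]
finger_gap: 11.7
finger_force: 31.7
225 172
```

View pics/w7c.png

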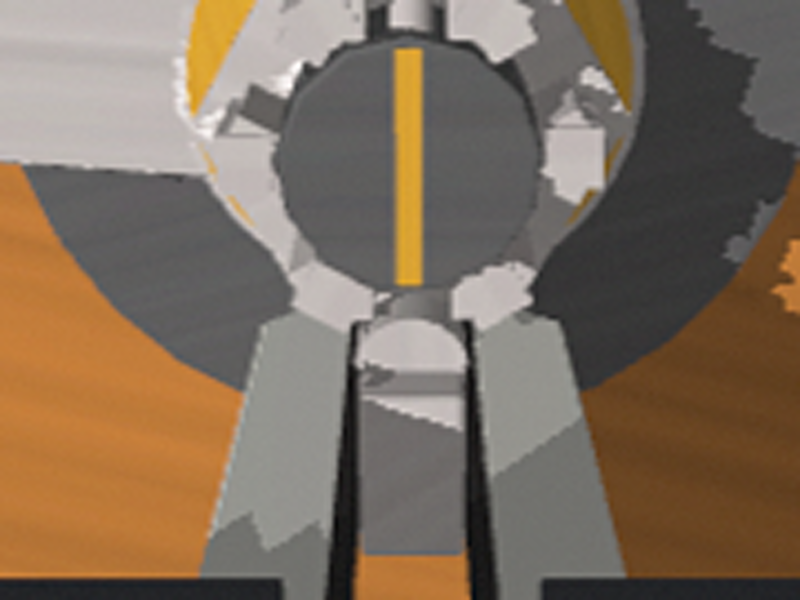

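The picture shows the pin through both slots, with the tip visible at (410,10). The collar is at the nut at (412,335), and contact has begun. One gentle push will confirm it.

```bash
python3 -m creep '{"slide":[[0.06,0.02,0],[0,0,0],[0,0,0]],"turn":[0,0,0],"claw":[0.05,0.05,0.05]}'
```

```text
clock: 14.3
eef_pos: [523.9, 85.9, 250.4]
eef_rot: [-3.141, 0.002, 0.264]
wrist_force: [-7.6, -2.3, 2.0]
finger_gap: 12.0
finger_force: 33.4
```

```bash
python3 -m creep '{"slide":[[0,0,0],[0,0,0],[0,0,0],[0,0,0],[0,0,3],[0,0,5],[-2,0,4],[0,0,0]],"turn":[0,0,0,0,0,0,0,0],"claw":[0.15,0.2,0.35,0.35,0.35,0.35,0.35,0.35]}'
python3 - <<'E'
from h import *
a=shot('wrist','w8'); np.savez('w8',im=a[0],d=a[1],K=a[2],T=a[3])
u,v=proj((535,90,60),a[2],a[3]); u,v=int(u)-90,max(0,int(v)-67); print(u,v)
cv2.imwrite('pics/w8c.png',cv2.resize(a[0][v:v+135,u:u+180,::-1],(800,600),interpolation=cv2.INTER_CUBIC))
E
```

```text
clock: 15.3
eef_pos: [503.8, 86.2, 373.9]
eef_rot: [3.141, -0.006, 0.264]
wrist_force: [1.1, -1.0, -0.1]
finger_gap: 33.0
finger_force: 0.0
232 99
```

View pics/w8c.png

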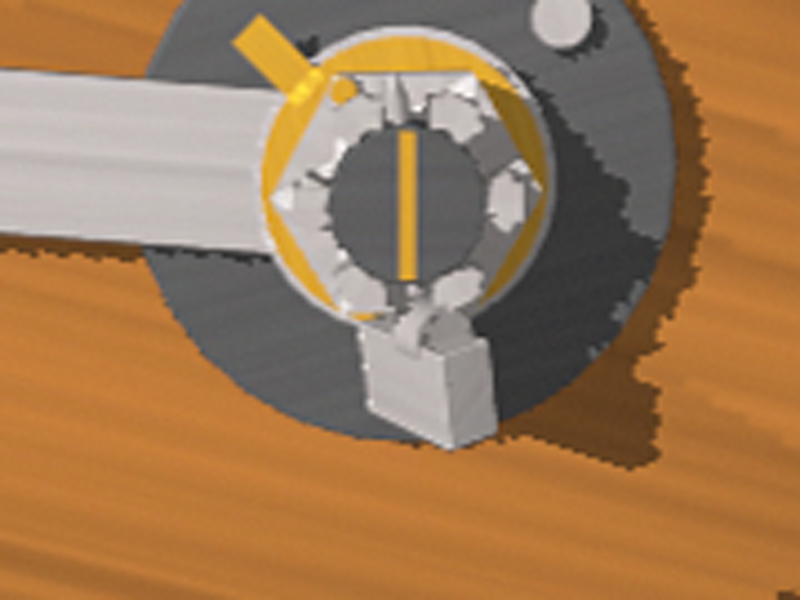

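The pin stays in, but it has rolled about its shaft in the loose hole. I'll check how deep it sits before handing in.

```bash
python3 - <<'E'
from h import *
D=np.load('w8.npz'); K,T,d=D['K'],D['T'],D['d']
a=np.radians(15.2); u=np.array([np.cos(a),np.sin(a)]); n=np.array([-u[1],u[0]]); hole=np.array([554.4,94.6])
vv,uu=np.mgrid[99:234,232:412]
P=np.array([atd((x,y),d[y,x],K,T) for x,y in zip(uu.ravel(),vv.ravel()) if d[y,x]>0])
s=(P[:,:2]-hole)@u; l=(P[:,:2]-hole)@n; z=P[:,2]
G=np.full((66,40),0.)
for si,li,zi in zip(s,l,z):
  i,j=int(round(si/1.5))+36,int(round(li/1.5))+16
  if 0<=i<66 and 0<=j<33: G[i,j]=max(G[i,j],zi)
for i in list(range(0,28))+list(range(44,56)): print('%6.1f'%((i-36)*1.5),' '.join('%2d'%x for x in G[i,4:29]))
E
sed -i 's/^$//' h.py
```

```text
-54.0  0  0  0  0  0  0  0  0  0  0  0  0  0  0  0 15 14 15 16 14 16 15 15 14 15
 -52.5  0  0  0  0  0  0  0  0  0  0  0  0  0  0  0  0 15 15 15 15 15 13 15 14 14
 -51.0  0  0  0  0  0  0  0  0  0  0  0  0  0  0  0  0  0  0 15 14 14 15 15 13 14
 -49.5  0  0  0  0  0  0  0  0  0  0  0  0  0  0  0  0  0  0 15  0 14 15 15 15 15
 -48.0  0  0  0  0  0  0  0  0  0  0  0  0  0  0  0  0  0  0 15 15 14 14 14 14 14
 -46.5  0  0  0 64 66 67 67 69 66 63 61 58 55 52 49  0  0  0 15 14 16 13 15 15 15
 -45.0  0 63 65 66 67 68 69 69 67 65 62 59 55 55 51 49 47  0 16 14 14 16 15 15 15
 -43.5  0 64 65 65 67 69 68 69 67 65 63 59 56 55 52 49 49 45 15 15 15 15 15 15 15
 -42.0  0 63 66 66 66 69 70 69 68 66 63 60 58 56 53 50 47 45 15 15 15 15 15 16 14
 -40.5  0 64 67 65 68 68 68 70 69 65 63 61 57 54 54 51 49 46 15 13 14 15 15 14 15
 -39.0  0 65 66 67 67 68 69 70 68 66 64 60 59 57 53 51 50 47 14 15 14 16 14 14 15
 -37.5  0 63 66 66 68 68 69 70 70 67 64 63 60 56 53 52 51 46 15 15 15 15 15 14 15
 -36.0 13 66 65 67 68 70 70 70 70 67 65 62 60 58 56 53 50 48  0 15 14 14 15 14 15
 -34.5 14 65 65 67 68 69 70 71 71 6
[... 1478 characters left out ...]
52 51 64 66 66 63 67 68 68 67 69 67 52 52 31
  18.0 30 29 52 53 68 68 67 68 68 67 52 51 65 66 64 65 67 68 68 67 66 54 52 30 30
  19.5 29 31  0 52 52 51 67 66 67 56 51 51 64 66 66 64 52 68 67 54 54 55 55 30 29
  21.0 30 29 30 52 53 51 51 52 52 52 51 52 52 65 66 51 52 53 53 55 54 55 51 31 30
  22.5 31 29 29 52 52 52 52 53 52 52 51 52 53 64 65 52 52 52 52 55 54 53 30 30 30
  24.0 29 29 30 29 30 30 30 29 30 29 30 30 29 30 29 29 30 30 30 30 29 28 30 30 27
  25.5 28 26 30 29 31 30 30 31 30 29 29 30 29 30 31 30 30 30 30 30 31 30 30 27 26
  27.0 15 28 27 28 30 30 29 30 30 29 30 31 30 29 30 29 30 31 29 29 30 27 28 28 15
  28.5 14 16 15 26 26 27 27 30 30 30 31 29 30 29 30 30 30 30 26 27 27 27 15 14 16
```

```bash
python3 -m creep '{"slide":[[0,0,0],[0,0,0],[0,0,0],[0,0,0],[0,0,0],[0,0,0],[0,0,0],[0,0,0]],"turn":[0,0,0,0,0,0,0,0],"claw":[0.35,0.35,0.35,0.35,0.35,0.35,0.35,0.35]}'
python3 - <<'E'
from h import *
a=shot('wrist','w9')
def meas(d,K,T):
  t=np.radians(15.2); u=np.array([np.cos(t),np.sin(t)]); n=np.array([-u[1],u[0]]); hole=np.array([554.4,94.6])
  P=np.array([atd((x,y),d[y,x],K,T) for y in range(90,250) for x in range(220,420) if d[y,x]>0])
  s=(P[:,:2]-hole)@u; l=(P[:,:2]-hole)@n; z=P[:,2]
  m=(s>16)&(abs(l-3)<4)&(z>60)&(z<66.5); h=(s<-24)&(s>-60)&(abs(l)<20)&(z>55)
  return s[m].max(),l[m].mean(),z[m].mean(),s[h].min(),s[h].mean(),l[h].mean(),z[h].mean()
D=np.load('w8.npz'); print(np.round(meas(D['d'],D['K'],D['T']),1)); print(np.round(meas(a[1],a[2],a[3]),1))
E
```

```text
clock: 16.35
eef_pos: [504.1, 86.0, 370.7]
eef_rot: [-3.142, -0.0, 0.264]
wrist_force: [-0.4, -0.8, 0.4]
finger_gap: 32.9
finger_force: 0.0
[ 23.1   2.8  64.9 -47.2 -36.3  -8.8  93.5]
[ 23.1   2.6  64.6 -47.8 -36.3  -9.   91.8]
```

The pin is settled: the tip sits 23.1 mm past the axis, where 23 mm is home. Handing in.

```bash
python3 -c "
from cell import manip
print(manip.sign_off())"
```

```text
the job is handed in; nothing more can be done
None
```

I tightened the nut about 0.26 rad past tight, within about 1.4° of the hole line, and slid the thin lock pin in until its collar met the nut; released, it rolled about its shaft and tilted a few degrees in the loose hole but measured still home, and I handed the job in at about 16 s (no verdict was shown).

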